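Push the vial box down the reader lane

ROBOT

A 6-joint arm with a two-finger parallel gripper is mounted at the origin on the work surface. World frame = base frame: x ahead of the robot, y to its left, z up, the work surface at z = 0. Lengths are in mm, angles in rad, forces in N, time in s.
With the tool pointing down it reaches from about 350 to 975 mm from the base axis. Payload 17.4 kg.
Tool frame: the origin (TCP) lies midway between the tips of the shut fingers; the grasp point (between the pads) lies 19 mm behind it; y points along the fingers, x is the direction in which the jaws open and shut, and the axes are right-handed (so a half turn about y gives the same grasp; the last joint's range is limited). The gripper opens to 85 mm and grips with 20 to 120 N. Pads are 22 mm wide; open, the fingers measure 114 mm over their backs; the gripper's body (76 mm by 85 mm) begins 54 mm behind the grasp point. The pads swing forward as they close: fully open they stand 13 mm farther back than shut.
Start: joints at [-1.3, 0.116, 1.442, -0, 1.584, -0.038], TCP at [205.134, -643.081, 231.303] pointing down, gripper open.
Joint ranges: [-2.83, 2.83], [-0.83, 2.19], [0.07, 2.5], [-1.14, 4.28], [0.01, 3], [-2.97, 2.97]. Speed limits (rad/s): [1.89, 1.89, 2.22, 3.14, 3.14, 3.14].

INTERFACE

Orientations are given as a unit quaternion [w, x, y, z].
In Python, from cell import monitor, eyes, ticket gives the robot as it stands.
- The arm moves only by the shell command python3 -m crank 'ROWS'. ROWS is JSON, a list that holds one entry, the list of rows, each a list of 7 numbers: the shift along the world's x, y, z in mm, then the turn, a rotation vector about the world's x, y, z in rad, then the finger opening in mm, from 0 to 85.4. In form: [[[x, y, z, ax, ay, az, fingers], ...]]. A call has 1 to 5 rows; each row is the pose to reach, as a shift and turn from the pose commanded when the call began; what a row does not reach only later rows make up. A row lasts 1/12 s, in which the tool goes at most 41.7 mm and 7.16 degrees, less where a joint would pass 70% of its speed; a pose out of reach is approached as far as the arm can. A call with a gripper value outside its range is refused whole. The fingers move at their own pace and stop on an object; the grip force is fixed at half the most. Time passes only in rows, so rows that repeat a pose let the fingers close. It gives the time, the measured TCP pose, the force and the opening at its end, in the units of the state.
- monitor.read_state(): the state, without advancing time (a new reading comes with each control period).
- eyes.capture(name): name is "side" or "top" or "wrist"; returns a dict with "img" (384x512x3 uint8, red, green, blue), "fx", "fy", "cx", "cy" (pixels), "pose" (4x4, takes a point from camera to world coordinates). Camera axes: x right, y up, looking along -z (the intrinsics and any distortion apply to the point x, -y, -z); pixel columns grow to the right and rows downward; lengths in mm; the calibration is good to about 2 mm. A picture is of the moment at which its call begins. There is no depth.
- ticket.hand_in(): hands the job in, once; it reports no verdict.
The state is a dict: "time": time; "q": joint angles; "dq": joint speeds; "tau": joint torques, N m; "ee_pos": TCP position; "tcp_rot": TCP orientation; "wrist_force": force on the tool from outside, world axes, zero at the start; "moment": the same for the moment, N m; "finger_gap": opening from 0.0 (shut) to 1.0 (fully open).
Only numpy, scipy, OpenCV 4.12 (cv2) and the standard library are available. Lean on these libraries where they do the work, as an engineer would, in place of code of your own. Each camera call takes 0.05 s, during which the arm holds its last target.

TASK

Push the open box of vials from the front of the box reader straight down the lane between the two guide rails until it rests gently up against the back stop, then leave it there and draw back. Square it up and centre it first if need be: neither the box nor the robot may touch either rail at any time. Only push the box with the fingers, never lift or tip it, and leave everything else on the bench alone.

Things in the scene. Friction and masses are not known exactly. Their poses are not given: they have to be found in the camera images.
- vial_box: open white plastic box of grey-capped vials, 130 x 130 mm, 50 mm tall, 0.28 to 0.56 kg, loose on the front part of the reader plate, up to 24 mm off the lane's middle line and up to 0.25 rad askew. Too wide to grasp; its four sides are flat and upright over the full height. Origin: centre of its underside; x axis roughly down the lane, z up.
- reader: fixed flat grey plate 510 x 260 mm, 10 mm thick, on the bench; the box slides on it. Origin: centre of its underside. x axis: down the lane's middle line to the back stop (roughly to the robot's right); y to the left rail. Open front: x -255 to -40 mm; rails: x -40 to 235 mm; face of the back stop: x = 235 mm. The box is home with its origin at x = 170 mm, y = 0.
- left_rail: fixed low aluminium guide rail on the left (+y of the reader) of the lane, 275 mm long, 14 mm wide, its top 15 mm above the plate (25 mm above the bench). Inner face 77 mm from the lane's middle line: the lane is 154 mm wide, 12 mm free on each side of a centred box. Origin: centre of its underside.
- right_rail: the same rail on the right side (-y of the reader), inner face 77 mm from the middle line
- back_stop: fixed aluminium bar 150 mm wide across the end of the lane, 30 mm tall above the plate, with a white housing 35 mm tall (above the plate) behind it. Origin: bottom middle of the face that meets the box; x axis as the reader's.
- vial_a: a small standing screw-cap vial, 18 mm wide, 44 mm tall, on the reader plate outside the left rail (bystander)
- vial_b: a small standing screw-cap vial, 18 mm wide, 44 mm tall, on the reader plate outside the right rail (bystander)
- tube_rack: tube rack with white tube caps, 90 x 200 x 47 mm, on the bench at the robot's left (bystander)
- tip_box: closed box of pipette tips, 120 x 85 x 66 mm, on the bench at the robot's right (bystander)
- pipette: hand pipette lying on the bench, 250 mm long, 28 mm thick (bystander)
- reagent: reagent bottle, 52 mm wide, 85 mm tall, standing on the bench (bystander)
- timer: flat bench timer, 60 x 60 x 20 mm (bystander)
Not all that is in view belongs to the job. What is shaped like the vial_box but orange is not meant.

How it is judged (in metres and radians):
On the way:
1. the box has gone in between the rails, square and clear of both (x of vial_box in the frame of reader above 0 m and y of vial_box in the frame of reader between -0.012 and 0.012 m and angle between the x axis of vial_box and the x axis of reader, either way round below 0.09 rad), for 0.1 s.
At the end, for the whole second after the job is handed in: The box stands flat and at rest in the lane, within 6 mm of the back stop, square to the lane within 0.09 rad (5 degrees) and within 12 mm of its middle line (so clear of both rails) (x of vial_box in the frame of reader between 0.164 and 0.173 m and y of vial_box in the frame of reader between -0.012 and 0.012 m and angle between the x axis of vial_box and the x axis of reader, either way round below 0.09 rad and z of vial_box in the frame of reader between 0.006 and 0.014 m and angle between vial_box's own z axis and vertical below 0.05 rad and linear speed of vial_box below 0.01 m/s); the robot touches nothing.
It fails at once if something touches a guide rail (over 0.3 N) (contact force between any of left_rail, right_rail and anything else above 0.3 N).
It fails at once if the box is lifted (over 10 mm) or tipped (over 0.15 rad) (z of vial_box in the frame of reader above 0.02 m or angle between vial_box's own z axis and vertical above 0.15 rad).
It fails at once if the box is rammed into the back stop (over 40 N) (contact force between vial_box and back_stop above 40 N).
It fails at once if a bystander is disturbed (moved over 20 mm) (distance of any of vial_a, vial_b, tube_rack, tip_box, pipette, reagent, timer from where it was at the start of the episode above 0.02 m).
It also fails if it takes over 64 s, if anything falls off the work surface, if the arm or the gripper's body presses on something with over 40 N, if the wrist force passes 120 N, or if a joint passes its speed limit or range.

## Working session

There is one attempt and no reset: what is moved stays moved. The work goes in short steps, Python scripts to look and compute and a shell command to move; the robot and the scene stay as the last step left them, time stands still between calls to the robot, and variables do not carry over. Pictures are saved under pics/ and viewed, and the job is handed in when it is done.

```bash
mkdir -p pics; ls; python3 - <<'E'
from cell import monitor, eyes
import cv2
for n in ["top","side"]:
    c=eyes.capture(n); cv2.imwrite(f"pics/{n}0.png",c["img"][:,:,::-1]); print(n,c["fx"],c["fy"],c["cx"],c["cy"],c["pose"],[k for k in c])
print(monitor.read_state())
E
```

```text
pics
top 417.36850142789865 417.36850142789865 258.29771740631935 202.1985895854842 [[ 1.86034015e-02  9.93300663e-01 -1.14051329e-01  3.60879070e+02]
 [-9.99825574e-01  1.86706530e-02 -4.78596955e-04  1.41293701e+01]
 [ 1.65402211e-03  1.14040339e-01  9.93474743e-01  1.18908534e+03]
 [ 0.00000000e+00  0.00000000e+00  0.00000000e+00  1.00000000e+00]] ['img', 'fx', 'fy', 'cx', 'cy', 'pose']
side 463.26619704968545 463.26619704968545 252.5550367978539 191.15145520440328 [[-9.38624351e-01  2.43672392e-01 -2.44147686e-01  1.56228807e+02]
 [-3.44940967e-01 -6.63548710e-01  6.63866582e-01  9.19412447e+02]
 [-2.37923846e-04  7.07337879e-01  7.06875568e-01  1.02887317e+03]
 [ 0.00000000e+00  0.00000000e+00  0.00000000e+00  1.00000000e+00]] ['img', 'fx', 'fy', 'cx', 'cy', 'pose']
{'time': 0.1, 'q': array([-1.29981282e+00,  1.16470612e-01,  1.44215145e+00,  1.86660022e-05,
        1.58398114e+00, -3.77977169e-02]), 'dq': array([-0.0006174 , -0.00092087, -0.00343715,  0.00025214,  0.00017186,
       -0.00198846]), 'tau': array([ 1.17407795e-03, -7.33668709e+01, -6.33789539e+01, -5.68406540e-05,
        5.12850500e-03,  5.36929963e-05]), 'ee_pos': array([ 205.09022631, -642.93639568,  230.64320494]), 'tcp_rot': array([ 0.57116839, -0.57071497,  0.41743982, -0.41688738]), 'wrist_force': array([-0.77261209,  0.84683628,  0.19878639]), 'moment': array([-0.00036039, -0.05383555, -0.03904419]), 'finger_gap': 0.9973546396050119}
```

View pics/top0.png

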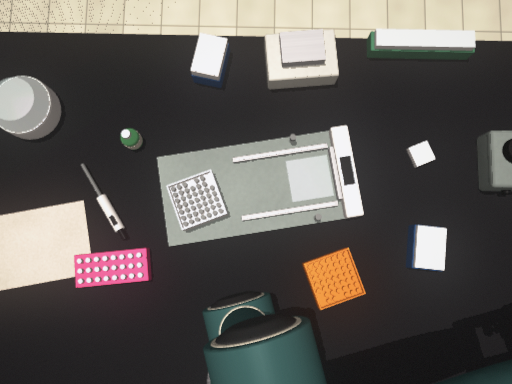

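View pics/side0.png

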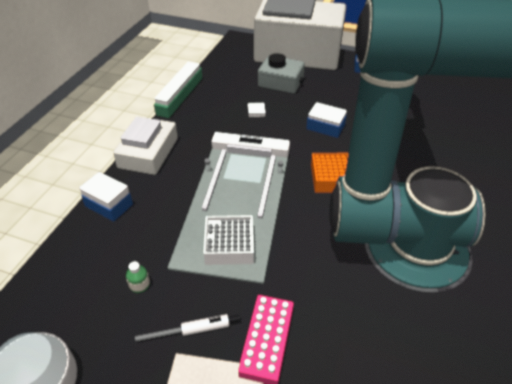

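The top view shows the plate with corners near (157,157) and (169,244), and the white box at about (197,199), slightly askew. The rails run from (234,160) to (328,148) and from (243,218) to (337,206). The stop is at about x 335. The side view agrees. Next I'll measure these.

```bash
cat > h.py <<'E'
import numpy as np, cv2
from cell import monitor, eyes
def ray(c,u,v,z):
    p=c["pose"]; d=np.array([(u-c["cx"])/c["fx"],-(v-c["cy"])/c["fy"],-1.0]); d=p[:3,:3]@d; o=p[:3,3]
    return o+d*(z-o[2])/d[2]
def proj(c,P):
    p=c["pose"]; q=p[:3,:3].T@(np.asarray(P,float)-p[:3,3]); return np.array([c["cx"]+c["fx"]*q[0]/-q[2], c["cy"]-c["fy"]*q[1]/-q[2]])
E
python3 - <<'E'
from h import *
c=eyes.capture("top")
im=cv2.cvtColor(c["img"],cv2.COLOR_RGB2BGR)
crop=im[115:260,145:375]; cv2.imwrite("pics/topcrop.png",cv2.resize(crop,None,fx=3.4,fy=3.4,interpolation=cv2.INTER_CUBIC))
s=eyes.capture("side"); im2=cv2.cvtColor(s["img"],cv2.COLOR_RGB2BGR)
cv2.imwrite("pics/sidecrop.png",cv2.resize(im2[120:290,160:310],None,fx=3.5,fy=3.5,interpolation=cv2.INTER_CUBIC))
g=cv2.cvtColor(im,cv2.COLOR_BGR2GRAY)
for p in [(160,200),(235,190),(280,152),(290,212),(210,175),(345,190),(300,180),(333,170)]: print(p,im[p[1],p[0]])
E
```

```text
(160, 200) [50 50 51]
(235, 190) [168 178 173]
(280, 152) [246 244 245]
(290, 212) [219 221 225]
(210, 175) [248 246 245]
(345, 190) [247 245 245]
(300, 180) [223 223 222]
(333, 170) [152 155 160]
```

View pics/topcrop.png

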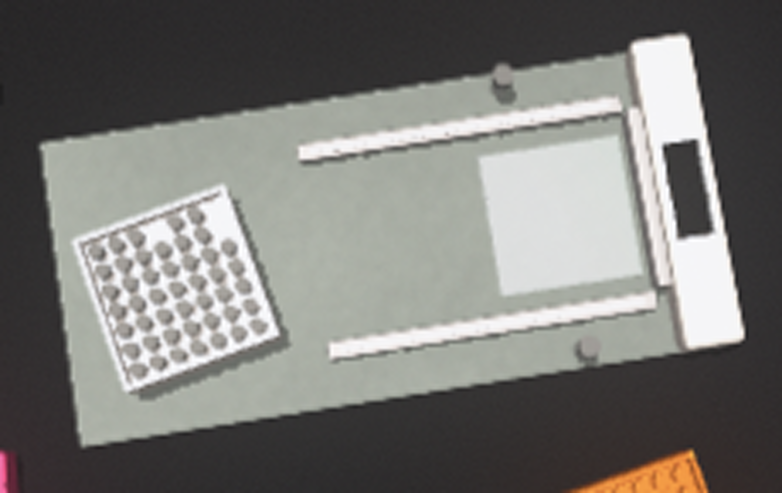

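View pics/sidecrop.png

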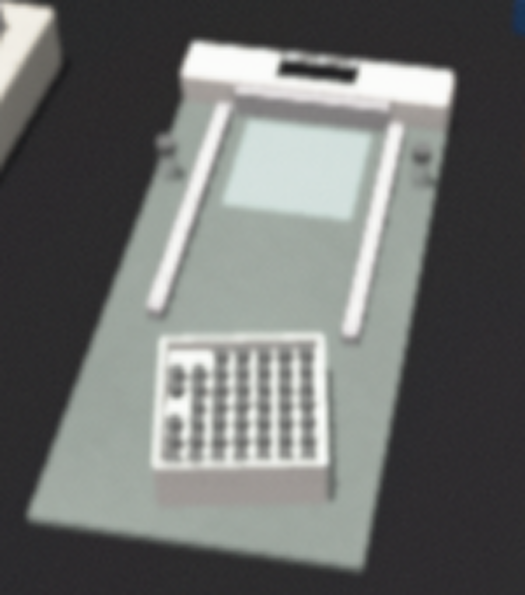

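The crops show the plate, both rails, the stop and the box clearly. The box is at about (178,288) in the top crop and is rotated relative to the lane.

```bash
cat >> h.py <<'E'
def frame_from_rails(c,verbose=False):
    """white blobs in top image -> rails, box"""
    im=c["img"]; m=((im.min(2)>205)).astype(np.uint8)
    return m
def top_measure(c,pr=True):
    im=c["img"].astype(int); m=(im.min(2)>200).astype(np.uint8)
    m[:120]=0;m[260:]=0;m[:,:150]=0;m[:,370:]=0
    n,l,st,ce=cv2.connectedComponentsWithStats(m,connectivity=8)
    out=[]
    for i in range(1,n):
        if st[i,4]>150:
            ys,xs=np.nonzero(l==i); out.append((st[i],np.c_[xs,ys]))
            if pr: print(st[i],ce[i].round(1))
    return out
E
python3 - <<'E'
from h import *
c=eyes.capture("top")
o=top_measure(c)
im=c["img"].astype(int)
# plate edges: subpixel via mask of not-black, rows
m=(im.max(2)>110).astype(np.uint8)
m[:120]=0;m[262:]=0;m[:,:150]=0;m[:,370:]=0
cs,_=cv2.findContours(m,cv2.RETR_EXTERNAL,cv2.CHAIN_APPROX_NONE)
k=max(cs,key=cv2.contourArea)[:,0,:]
P=np.array([ray(c,u,v,10)[:2] for u,v in k])
L={}
for name,sel in dict(left=(k[:,1]<165)&(k[:,0]>165)&(k[:,0]<270),right=(k[:,1]>215)&(k[:,0]>180)&(k[:,0]<330),front=(k[:,0]<172)&(k[:,1]>165)&(k[:,1]<236)).items():
    f=cv2.fitLine(P[sel].astype(np.float32),cv2.DIST_HUBER,0,.01,.01).ravel(); L[name]=f; print(name,sel.sum(),f,np.arctan2(f[1],f[0]))
for s,p in o:
    if s[4]<700:
        W=np.array([ray(c,u,v,25)[:2] for u,v in p]).astype(np.float32); r=cv2.minAreaRect(W); print("rail?",r); print(cv2.boxPoints(r).round(1).tolist())
E
```

```text
[ 330  126   34   91 1392] [345.3 171.4]
[233 144  95  18 387] [279.5 152.3]
[ 286  155   48   47 1707] [309.2 178. ]
[ 166  169   61   61 1016] [198.7 198.8]
[242 201  96  19 420] [289.5 210.3]
left 104 [ 1.7396189e-01 -9.8475236e-01  6.5207562e+02  1.3602991e+02] -1.3959448
right 159 [ 1.7623085e-01 -9.8434889e-01  4.1175644e+02  2.2723486e+01] -1.3936403
front 70 [9.8432386e-01 1.7637032e-01 4.9482990e+02 2.8626721e+02] 0.17729777
rail? ((638.8638305664062, -44.117034912109375), (12.082357406616211, 271.3202819824219), 10.094125747680664)
[[609.0999755859375, 88.4000015258789], [656.7000122070312, -178.6999969482422], [668.5999755859375, -176.60000610351562], [621.0, 90.5]]
rail? ((473.49896240234375, -73.60926818847656), (12.102298736572266, 271.28289794921875), 10.0668306350708)
[[443.79998779296875, 58.900001525878906], [491.29998779296875, -208.1999969482422], [503.20001220703125, -206.10000610351562], [455.70001220703125, 61.0]]
```

```bash
cat >> h.py <<'E'
PSI=-1.3949; EX=np.array([np.cos(PSI),np.sin(PSI)]); EY=np.array([-EX[1],EX[0]]); O=np.array([556.18,-58.86])-97.5*EX
def toR(p): d=np.asarray(p)[...,:2]-O; return np.stack([d@EX,d@EY],-1)
def toW(p): p=np.asarray(p); return O+p[...,:1]*EX+p[...,1:2]*EY
def box_top(c,thr=200,win=None):
    o=top_measure(c,False)
    # box blob: the component with greatest area among those w/ left edge < 290 and bbox ~60x60
    b=[(s,p) for s,p in o if s[2]>40 and s[3]>40 and s[2]<80 and s[3]<80 and s[4]<1500]
    return b
E
python3 - <<'E'
from h import *
print("O",O,EX,EY)
c=eyes.capture("top")
im=c["img"].astype(int)
m=(im.max(2)>110).astype(np.uint8)
m[:120]=0;m[262:]=0;m[:,:150]=0;m[:,370:]=0
cs,_=cv2.findContours(m,cv2.RETR_EXTERNAL,cv2.CHAIN_APPROX_NONE)
k=max(cs,key=cv2.contourArea)[:,0,:]
R=toR(np.array([ray(c,u,v,10)[:2] for u,v in k]))
print("plate y ext",np.median(R[(R[:,1]>100)&(abs(R[:,0]+50)<120)][:,1]),np.median(R[(R[:,1]<-100)&(abs(R[:,0])<150)][:,1]),"front x",np.median(R[(R[:,0]<-200)&(abs(R[:,1])<90)][:,0]))
for s,p in box_top(c):
    W=np.array([ray(c,u,v,60)[:2] for u,v in p]).astype(np.float32)
    Rr=toR(W).astype(np.float32); r=cv2.minAreaRect(Rr); print("box in R",r,cv2.boxPoints(r).round(1).tolist())
# grayscale profile along lane at y=0 for stop
for x in range(200,262,3):
    u=proj(c,[*toW([x,40]),40]); print(x,c["img"][int(round(u[1])),int(round(u[0]))].tolist(),end=";")
E
```

```text
O [539.11840633  37.13558334] [ 0.1749907  -0.98457009] [0.98457009 0.1749907 ]
plate y ext 128.6385158256247 -128.0778221156789 front x -252.98318657558104
box in R ((-152.90933227539062, -16.336021423339844), (130.89418029785156, 130.78562927246094), 11.348661422729492) [[-229.89999389648438, 34.900001525878906], [-204.1999969482422, -93.30000305175781], [-75.9000015258789, -67.5999984741211], [-101.5999984741211, 60.70000076293945]]
200 [218, 221, 219];203 [218, 221, 217];206 [218, 221, 218];209 [216, 220, 217];212 [215, 221, 217];215 [216, 221, 216];218 [216, 221, 217];221 [213, 219, 214];224 [191, 197, 191];227 [158, 163, 154];230 [132, 131, 127];233 [106, 102, 101];236 [155, 150, 147];239 [241, 238, 237];242 [226, 221, 219];245 [168, 160, 156];248 [210, 203, 196];251 [245, 245, 243];254 [242, 243, 245];257 [229, 229, 232];260 [140, 140, 142];
```

```bash
cat >> h.py <<'E'
from scipy.spatial.transform import Rotation as Rn
def tool():
    s=monitor.read_state(); w,x,y,z=s["tcp_rot"]; M=Rn.from_quat([x,y,z,w]).as_matrix(); return s,M
def report():
    s,M=tool(); print("t %.2f pos %s R %s jawyaw %.4f (lane-rel %.4f) F %s gap %.2f"%(s["time"],s["ee_pos"].round(1),toR(s["ee_pos"]).round(1),np.arctan2(M[1,0],M[0,0]),np.arctan2(M[1,0],M[0,0])-PSI,s["wrist_force"].round(1),s["finger_gap"])); return s,M
E
python3 - <<'E'
from h import *
s,M=report(); print(M.round(3)); print("q",s["q"])
print("side-start", toW([-150,-150]), "behind", toW([-270,0]))
E
```

```text
t 0.30 pos [ 205.1 -643.   231. ] R [ 611.2 -447.9] jawyaw -1.2621 (lane-rel 0.1328) F [-0.1  0.2 -0.2] gap 1.00
[[ 0.304 -0.     0.953]
 [-0.953  0.     0.304]
 [-0.    -1.     0.   ]]
q [-1.29979871e+00  1.16201991e-01  1.44181374e+00  1.60519859e-06
  1.58399363e+00 -3.77313970e-02]
side-start [365.18428785 158.57249053] behind [491.87091616 302.96950645]
```

```bash
python3 -m crank '[[[17,38,0,0,0,-0.03,85],[34,76,0,0,0,-0.06,85],[51,114,0,0,0,-0.09,85],[68,152,0,0,0,-0.12,85],[85,190,0,0,0,-0.133,85]]]'
python3 -m crank '[[[17,38,0,0,0,0,85],[34,76,0,0,0,0,85],[51,114,0,0,0,0,85],[68,152,0,0,0,0,85],[85,190,0,0,0,0,85]]]'
python3 -m crank '[[[0,40,0,0,0,0,85],[0,80,0,0,0,0,85],[0,120,0,0,0,0,85],[0,160,0,0,0,0,85],[0,200,0,0,0,0,85]]]'
python3 -m crank '[[[0,40,0,0,0,0,85],[0,80,0,0,0,0,85],[0,120,0,0,0,0,85],[-5,160,0,0,0,0,85],[-10,200,0,0,0,0,85]]]'
python3 -c "from h import *;s,M=report();print(s['q'].round(2),M[2].round(3))"
```

```text
time: 0.72
ee_pos: [290.4, -451.3, 231.1]
tcp_rot: [0.541, -0.541, 0.455, -0.455]
wrist_force: [2.0, -0.2, 0.1]
finger_gap: 0.999
time: 1.13
ee_pos: [375.3, -261.2, 231.5]
tcp_rot: [0.542, -0.542, 0.454, -0.455]
wrist_force: [0.3, -0.1, 0.4]
finger_gap: 0.993
time: 1.55
ee_pos: [374.5, -61.4, 231.5]
tcp_rot: [0.542, -0.542, 0.454, -0.455]
wrist_force: [0.4, 0.1, -0.1]
finger_gap: 0.995
time: 1.97
ee_pos: [364.4, 138.8, 231.6]
tcp_rot: [0.542, -0.542, 0.454, -0.454]
wrist_force: [1.2, 0.7, -0.0]
finger_gap: 0.997
t 1.97 pos [364.4 138.8 231.6] R [-130.7 -154.3] jawyaw -1.3950 (lane-rel -0.0001) F [ 1.2  0.7 -0. ] gap 1.00
[ 0.3  -0.54  2.   -0.    1.68  1.69] [-0.    -1.     0.001]
```

```bash
python3 -m crank '[[[-3,17,-38,0,0,0,85],[-3,17,-78,0,0,0,85],[-3,17,-118,0,0,0,85],[-3,17,-158,0,0,0,85],[-3,17,-180,0,0,0,85]]]'
python3 -m crank '[[[0,0,-15,0,0,0,85],[0,0,-28,0,0,0,85],[0,0,-30,0,0,0,85]]]'
python3 - <<'E'
from h import *
report()
c=eyes.capture("top");s=eyes.capture("side")
cv2.imwrite("pics/t1.png",cv2.resize(c["img"][115:260,145:375,::-1],None,fx=3.4,fy=3.4,interpolation=cv2.INTER_CUBIC))
cv2.imwrite("pics/s1.png",cv2.resize(s["img"][120:290,160:330,::-1],None,fx=3.5,fy=3.5,interpolation=cv2.INTER_CUBIC))
E
```

```text
time: 2.38
ee_pos: [360.3, 153.5, 47.1]
tcp_rot: [-0.541, 0.543, -0.455, 0.453]
wrist_force: [-0.3, 0.2, -1.1]
finger_gap: 0.998
time: 2.63
ee_pos: [361.0, 153.5, 19.1]
tcp_rot: [-0.541, 0.543, -0.455, 0.454]
wrist_force: [-0.5, -0.6, -0.3]
finger_gap: 1.002
t 2.63 pos [361.  153.5  19.1] R [-145.8 -155. ] jawyaw -1.3950 (lane-rel -0.0001) F [-0.5 -0.6 -0.3] gap 1.00
```

View pics/t1.png

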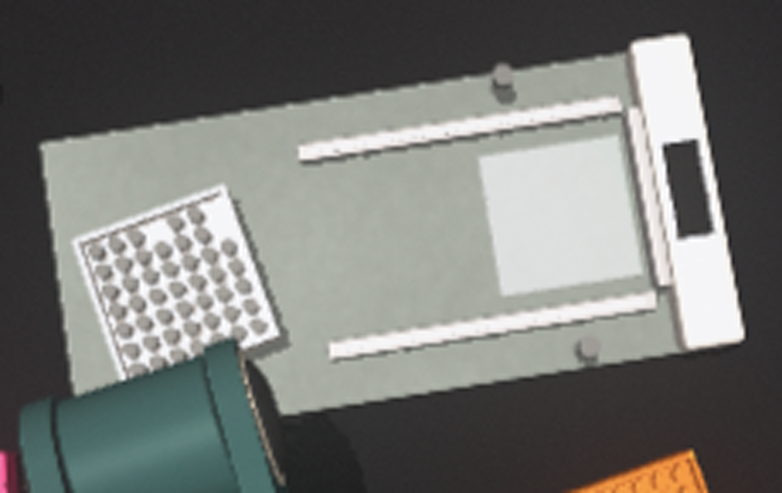

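View pics/s1.png

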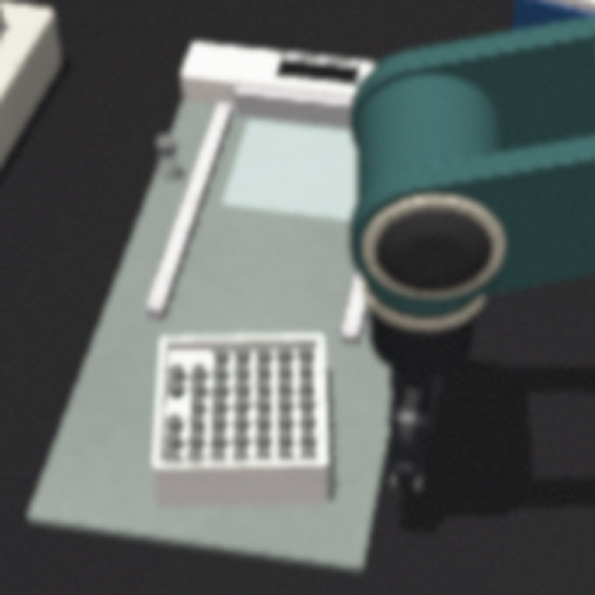

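The top view shows the box unchanged, with the arm beside it. In the side view the fingers (410,450) stand clear of the box's right face, at about (328,490). Next I push in +y to square and centre it.

```bash
python3 -m crank '[[[20,3.5,2,0,0,0,85],[36,6.5,2,0,0,0,85],[44,8,2,0,0,0,85],[48,8.5,2,0,0,0,85],[52,9.2,2,0,0,0,85]]]'
python3 -m crank '[[[4,0.7,0,0,0,0,85],[8,1.4,0,0,0,0,85],[11,2,0,0,0,0,85],[14,2.5,0,0,0,0,85],[17,3,0,0,0,0,85]]]'
python3 - <<'E'
from h import *
report()
s=eyes.capture("side")
cv2.imwrite("pics/s2.png",cv2.resize(s["img"][120:290,160:330,::-1],None,fx=3.5,fy=3.5,interpolation=cv2.INTER_CUBIC))
E
```

```text
time: 3.15
ee_pos: [414.1, 163.2, 23.7]
tcp_rot: [-0.542, 0.542, -0.454, 0.454]
wrist_force: [-2.2, -0.1, 0.8]
finger_gap: 0.994
time: 3.57
ee_pos: [431.3, 166.2, 23.4]
tcp_rot: [0.542, -0.542, 0.454, -0.454]
wrist_force: [-2.7, 0.7, 1.1]
finger_gap: 0.994
t 3.57 pos [431.3 166.2  23.4] R [-145.9  -83.6] jawyaw -1.3950 (lane-rel -0.0001) F [-2.7  0.7  1.1] gap 0.99
```

View pics/s2.png

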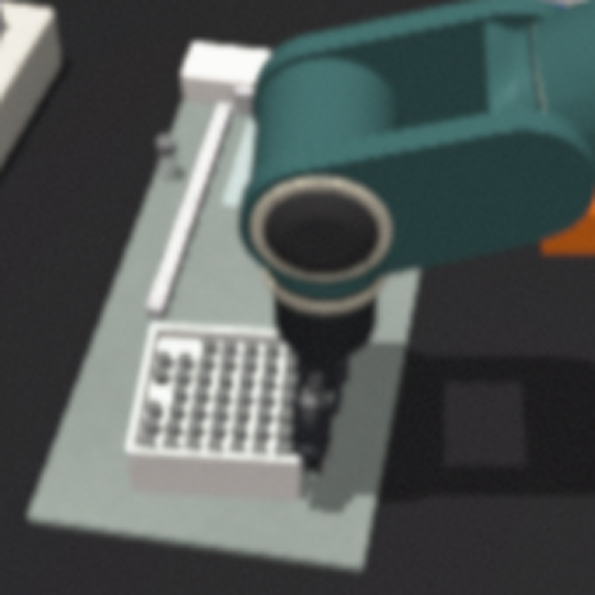

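The side view shows the box now nearly parallel to the rails. Its rim corners in the crop are (128,453), (152,325) and about (302,458). I'll compute the pose from those.

```bash
cat >> h.py <<'E'
def side_pts(pts,z=60,x0=160,y0=120,f=3.5):
    c=eyes.capture("side")
    # crop resized: pixel centre mapping
    return toR(np.array([ray(c,(u+.5)/f-.5+x0,(v+.5)/f-.5+y0,z) for u,v in pts]))
E
python3 - <<'E'
from h import *
r=side_pts([(128,453),(152,325),(302,458)]); print(r.round(1)); 
a=r[1]-r[0]; b=r[0]-r[2]; print(np.arctan2(a[1],a[0]),np.arctan2(-b[0],b[1]),np.linalg.norm(a),np.linalg.norm(b))
# check initial: side0crop
r=side_pts([(154,467),(161,336),(327,466),(325,333)]); print(r.round(1),r.mean(0))
E
```

```text
[[-219.3   55.7]
 [ -89.8   70.5]
 [-201.   -73.8]]
0.11326319737525495 0.14009214836973366 130.31447601580686 130.87030219791467
[[-228.6   33.2]
 [-100.2   60.4]
 [-205.1  -93.6]
 [ -73.9  -68.7]] [-151.95838356  -17.17026001]
```

```bash
python3 -m crank '[[[-15,-2.6,0,0,0,0,85],[-35,-6,5,0,0,0,85],[-35,-6,45,0,0,0,85],[-35,-6,85,0,0,0,85],[-35,-6,100,0,0,0,85]]]'
python3 -m crank '[[[17,24,0,0,0,0.12,85],[34,48,0,0,0,0.24,85],[51,72,0,0,0,0.36,85],[68,96,0,0,0,0.48,85],[85,120,0,0,0,0.6,85]]]'
python3 -m crank '[[[11,8,0,0,0,0.12,85],[11,8,0,0,0,0.24,85],[11,8,0,0,0,0.36,85],[11,8,0,0,0,0.48,85],[11,8,0,0,0,0.6,85]]]'
python3 -m crank '[[[0,0,0,0,0,0.12,85],[0,0,0,0,0,0.24,85],[0,0,0,0,0,0.36,85],[0,0,0,0,0,0.371,85]]]'
python3 - <<'E'
from h import *
s,M=report();print(s["q"].round(2))
for n in ["top","side"]:
    c=eyes.capture(n)
    cv2.imwrite(f"pics/{n}3.png",cv2.resize(c["img"][115:260,145:375,::-1],None,fx=3.4,fy=3.4,interpolation=cv2.INTER_CUBIC) if n=="top" else cv2.resize(c["img"][120:290,160:330,::-1],None,fx=3.5,fy=3.5,interpolation=cv2.INTER_CUBIC))
E
```

```text
time: 4.13
ee_pos: [397.1, 160.4, 128.5]
tcp_rot: [0.544, -0.54, 0.453, -0.455]
wrist_force: [1.3, 0.1, 2.7]
finger_gap: 0.992
time: 4.55
ee_pos: [481.8, 281.3, 123.2]
tcp_rot: [0.653, -0.653, 0.272, -0.272]
wrist_force: [0.3, 0.3, -0.0]
finger_gap: 0.994
time: 4.97
ee_pos: [492.1, 288.1, 123.1]
tcp_rot: [-0.704, 0.704, -0.067, 0.067]
wrist_force: [0.8, 0.6, 0.9]
finger_gap: 0.998
time: 5.3
ee_pos: [492.1, 288.0, 123.3]
tcp_rot: [-0.704, 0.704, 0.064, -0.064]
wrist_force: [-0.4, 0.3, 0.4]
finger_gap: 0.993
t 5.30 pos [492.1 288.  123.3] R [-255.2   -2.4] jawyaw 0.1820 (lane-rel 1.5769) F [-0.4  0.3  0.4] gap 0.99
[ 0.48 -0.06  1.8  -0.    1.4   0.3 ]
```

View pics/top3.png

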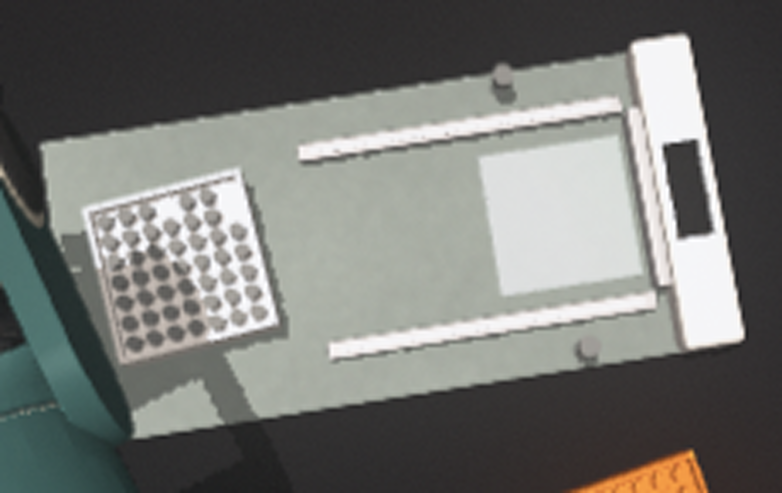

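View pics/side3.png

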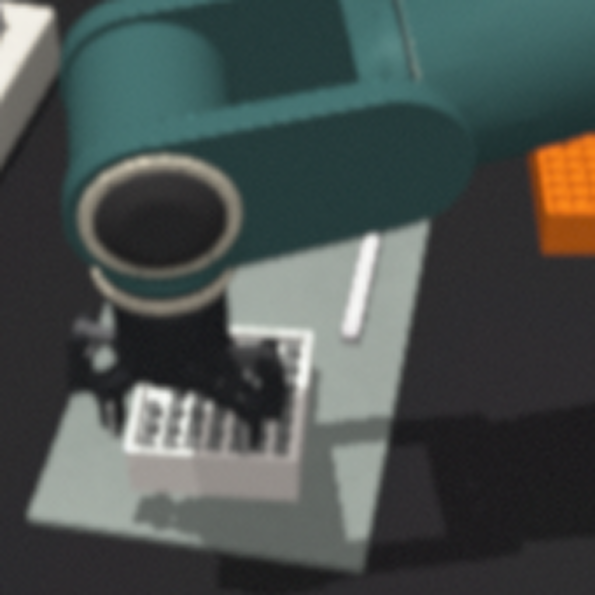

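The top view shows the whole box rim, with crop corners (82,208), (237,170), (279,326) and (122,361). The side view shows the gripper still high behind the box.

```bash
cat >> h.py <<'E'
def top_pts(pts,z=60,x0=145,y0=115,f=3.4):
    c=eyes.capture("top")
    r=toR(np.array([ray(c,(u+.5)/f-.5+x0,(v+.5)/f-.5+y0,z) for u,v in pts])); 
    return r
def boxfit(r):
    r=np.asarray(r); q=cv2.minAreaRect(r.astype(np.float32)); print("corners",r.round(1).tolist(),"centre",r.mean(0).round(1),"rect",np.round(q[0],1),np.round(q[1],1),"yaw",round(float(np.arctan2(*(r[1]-r[0]+r[2]-r[3])[::-1])),3))
E
python3 - <<'E'
from h import *
boxfit(top_pts([(82,208),(237,170),(280,326),(122,361)]))
E
```

```text
corners [[-217.5, 58.5], [-89.5, 69.8], [-73.9, -61.0], [-202.4, -69.0]] centre [-145.8   -0.4] rect [-145.7   -1.2] [128.5 135.5] yaw 0.075
```

```bash
python3 -m crank '[[[0,0,-40,0,0,-0.006,85],[0,0,-75,0,0,-0.006,85],[0,0,-95,0,0,-0.006,85],[0,0,-101,0,0,-0.006,85],[0,0,-101,0,0,-0.006,85]]]'
python3 -m crank '[[[1.8,-10,0,0,0,0,85],[3.5,-20,0,0,0,0,85],[4.4,-25,0,0,0,0,85],[5.2,-30,0,0,0,0,85],[6.1,-35,0,0,0,0,85]]]'
python3 -m crank '[[[0.7,-4,0,0,0,0,85],[1.4,-8,0,0,0,0,85],[2.1,-12,0,0,0,0,85],[2.5,-14,0,0,0,0,85],[2.8,-16,0,0,0,0,85]]]'
python3 - <<'E'
from h import *
report()
for n in ["top","side"]:
    c=eyes.capture(n)
    cv2.imwrite(f"pics/{n}4.png",cv2.resize(c["img"][115:260,145:375,::-1],None,fx=3.4,fy=3.4,interpolation=cv2.INTER_CUBIC) if n=="top" else cv2.resize(c["img"][120:290,160:330,::-1],None,fx=3.5,fy=3.5,interpolation=cv2.INTER_CUBIC))
E
```

```text
time: 5.87
ee_pos: [491.5, 287.8, 21.0]
tcp_rot: [-0.704, 0.705, 0.058, -0.06]
wrist_force: [-0.1, 0.5, 0.1]
finger_gap: 0.996
time: 6.28
ee_pos: [498.9, 252.7, 23.4]
tcp_rot: [0.705, -0.704, -0.06, 0.059]
wrist_force: [1.1, 2.3, 1.7]
finger_gap: 0.997
time: 6.7
ee_pos: [501.1, 237.0, 22.4]
tcp_rot: [0.705, -0.704, -0.06, 0.06]
wrist_force: [-0.5, 3.9, 4.5]
finger_gap: 0.995
t 6.70 pos [501.1 237.   22.4] R [-203.4   -2.5] jawyaw 0.1698 (lane-rel 1.5647) F [-0.5  3.9  4.5] gap 0.99
```

View pics/top4.png

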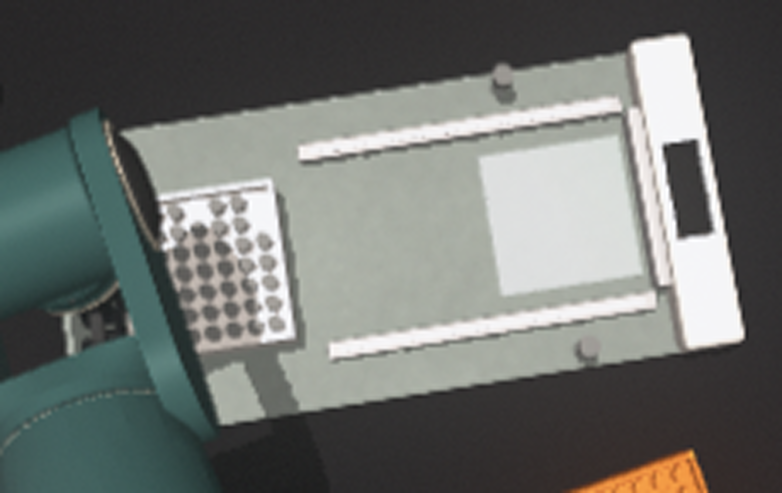

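View pics/side4.png

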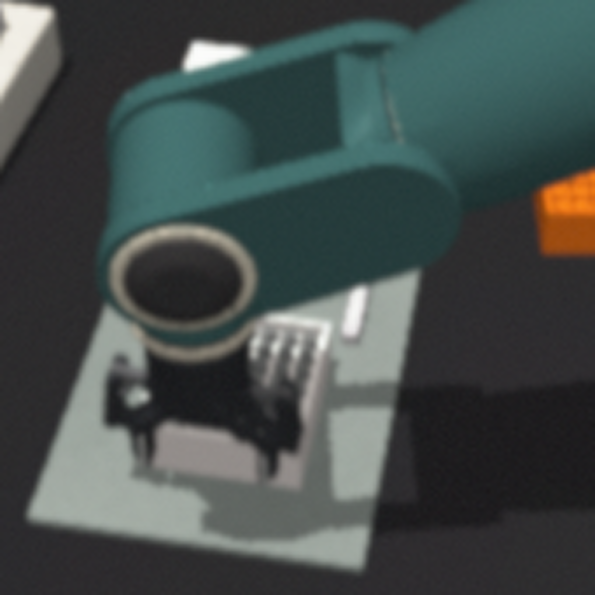

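The top view shows the front rim edge from about (271,180) to (297,338), looking nearly square to the lane. I'll fit the rim edges at sub-pixel level.

```bash
cat >> h.py <<'E'
def edge(c,pr,dr,span,n=40,z=60,thr=None,w=14):
    """sample edge near guess line in reader frame. pr: point, dr: direction ('x' or 'y' = edge runs along), returns fit.
    edge profile taken perpendicular; subpixel strongest negative gradient outward (+)"""
    g=cv2.GaussianBlur(cv2.cvtColor(c["img"],cv2.COLOR_RGB2GRAY),(0,0),0.7).astype(np.float32); pts=[]
    for t in np.linspace(*span,n):
        s=np.arange(-w,w+.01,0.5)
        R=np.array([[t,pr+a] if dr=='x' else [pr+a,t] for a in s])
        W=toW(R); uv=np.array([proj(c,[*q,z]) for q in W]).astype(np.float32)
        v=cv2.remap(g,uv[None,:,0],uv[None,:,1],cv2.INTER_LINEAR)[0]
        d=np.gradient(cv2.GaussianBlur(v[None],(0,0),1.5)[0]); 
        if thr is not None: d=d*thr
        i=int(np.argmin(d))
        if d[i]<-3 and 0<i<len(s)-1: pts.append(R[i])
    pts=np.array(pts,np.float32)
    f=cv2.fitLine(pts,cv2.DIST_HUBER,0,.01,.01).ravel(); 
    res=abs((pts[:,0]-f[2])*f[1]-(pts[:,1]-f[3])*f[0])
    if dr=='x': a=np.arctan2(f[1]*np.sign(f[0]),abs(f[0])); val=lambda t:f[3]+(t-f[2])*f[1]/f[0]
    else: a=np.arctan2(-f[0]*np.sign(f[1]),abs(f[1])); val=lambda t:f[2]+(t-f[3])*f[0]/f[1]
    print("edge along",dr,"n",len(pts),"yaw %.4f"%a,"at ends %.1f %.1f"%(val(span[0]),val(span[1])),"res %.2f"%np.median(res)); return a,val
E
python3 - <<'E'
from h import *
c=eyes.capture("top")
R=top_pts([(271,180),(297,338),(160,192)]); print(R.round(1))
edge(c,R[:2,0].mean(),'y',(-50,50))
edge(c,R[0,1],'x',(-130,-70))
# rails check inner faces
edge(c,-77,'x',(0,200),z=25,w=6)   # bright rail outwards: expect rise
edge(c,77,'x',(0,200),z=25,thr=-1,w=8)
edge(c,-77,'x',(0,200),z=25,thr=-1,w=8)
E
```

```text
[[ -63.6   57.4]
 [ -62.   -72.6]
 [-153.5   61.6]]
edge along y n 40 yaw -0.0017 at ends -62.4 -62.2 res 0.44
edge along x n 40 yaw -0.2275 at ends 63.7 49.8 res 3.45
edge along x n 40 yaw 0.0007 at ends -77.6 -77.4 res 0.50
edge along x n 40 yaw -0.0011 at ends 77.8 77.6 res 0.59Traceback (most recent call last):
  File "<stdin>", line 9, in <module>
  File "h.py", line 59, in edge
    f=cv2.fitLine(pts,cv2.DIST_HUBER,0,.01,.01).ravel();
      ~~~~~~~~~~~^^^^^^^^^^^^^^^^^^^^^^^^^^^^^^
cv2.error: OpenCV(4.12.0) /io/opencv/modules/imgproc/src/linefit.cpp:618: error: (-215:Assertion failed) npoints2 >= 0 || npoints3 >= 0 in function 'fitLine'
```

The box is square (yaw about 0) but sits at y≈-7.6, so it needs +7.5 mm. I'll back off, go round to the right side and nudge it with both fingers flush.

```bash
python3 -m crank '[[[-1.7,10,0,0,0,0,85],[-4,25,0,0,0,0,85],[-4,25,40,0,0,0,85],[-4,25,80,0,0,0,85],[-4,25,100,0,0,0,85]]]'
python3 -m crank '[[[-18,-24,0,0,0,-0.12,85],[-36,-48,0,0,0,-0.24,85],[-54,-72,0,0,0,-0.36,85],[-72,-96,0,0,0,-0.48,85],[-93,-120,0,0,0,-0.6,85]]]'
python3 -m crank '[[[0,0,0,0,0,-0.12,85],[0,0,0,0,0,-0.24,85],[0,0,0,0,0,-0.36,85],[0,0,0,0,0,-0.48,85],[0,0,0,0,0,-0.6,85]]]'
python3 -m crank '[[[0,0,0,0,0,-0.12,85],[0,0,0,0,0,-0.24,85],[0,0,0,0,0,-0.36,85],[0,0,0,0,0,-0.371,85],[0,0,0,0,0,-0.371,85]]]'
python3 - <<'E'
from h import *
report(); print(toW([-127,-115]))
c=eyes.capture("top")
cv2.imwrite("pics/top5.png",cv2.resize(c["img"][115:260,145:375,::-1],None,fx=3.4,fy=3.4,interpolation=cv2.INTER_CUBIC))
E
```

```text
time: 7.32
ee_pos: [497.6, 263.5, 126.6]
tcp_rot: [0.705, -0.704, -0.061, 0.059]
wrist_force: [0.5, 0.0, 0.3]
finger_gap: 0.996
time: 7.73
ee_pos: [403.1, 141.8, 122.0]
tcp_rot: [-0.69, 0.691, -0.153, 0.153]
wrist_force: [1.1, -0.7, 0.4]
finger_gap: 1.0
time: 8.15
ee_pos: [403.9, 142.6, 122.4]
tcp_rot: [0.614, -0.614, 0.35, -0.35]
wrist_force: [-0.3, 0.2, 0.2]
finger_gap: 0.997
time: 8.57
ee_pos: [403.9, 142.5, 122.2]
tcp_rot: [-0.541, 0.541, -0.455, 0.455]
wrist_force: [0.4, 0.8, -0.3]
finger_gap: 0.998
t 8.57 pos [403.9 142.5 122.2] R [-127.4 -114.7] jawyaw -1.3979 (lane-rel -0.0030) F [ 0.4  0.8 -0.3] gap 1.00
[403.66902704 142.05205321]
```

View pics/top5.png

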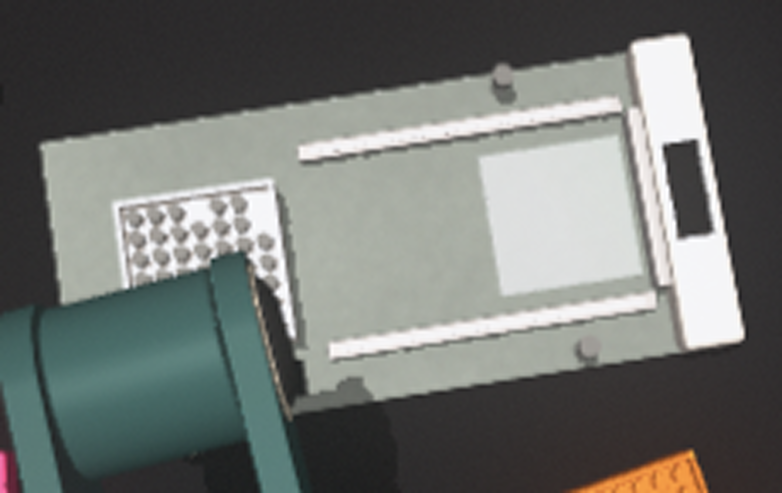

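The left rim edge, (113,203) to (273,180), is fully visible here, so I fit it.

```bash
python3 - <<'E'
from h import *
c=eyes.capture("top")
print(top_pts([(113,203),(273,180)]).round(1))
edge(c,58,'x',(-185,-75),w=8)
edge(c,-62,'y',(10,50),w=8)
edge(c,-192,'y',(10,50),w=8,thr=-1)
E
```

```text
[[-192.2   58.6]
 [ -62.    57.1]]
edge along x n 40 yaw -0.0063 at ends 61.1 60.4 res 0.42
edge along y n 40 yaw 0.0064 at ends -62.3 -62.5 res 0.52
edge along y n 40 yaw 0.0030 at ends -194.4 -194.5 res 0.41
```

```bash
python3 -m crank '[[[0,0,-40,0,0,0.002,85],[0,0,-75,0,0,0.002,85],[0,0,-95,0,0,0.002,85],[0,0,-101,0,0,0.002,85],[0,0,-101,0,0,0.002,85]]]'
python3 -m crank '[[[10,1.8,0,0,0,0,85],[20,3.6,0,0,0,0,85],[26,4.6,0,0,0,0,85],[29,5.2,0,0,0,0,85],[32,5.7,0,0,0,0,85]]]'
python3 -m crank '[[[2,0.4,0,0,0,0,85],[4,0.7,0,0,0,0,85],[5,0.9,0,0,0,0,85],[6,1.1,0,0,0,0,85],[6,1.1,0,0,0,0,85]]]'
python3 - <<'E'
from h import *
report()
c=eyes.capture("top")
edge(c,64,'x',(-185,-75),w=8)
edge(c,-62,'y',(15,55),w=8)
cv2.imwrite("pics/top6.png",cv2.resize(c["img"][115:260,145:375,::-1],None,fx=3.4,fy=3.4,interpolation=cv2.INTER_CUBIC))
E
```

```text
time: 9.13
ee_pos: [403.3, 141.9, 20.2]
tcp_rot: [-0.541, 0.542, -0.455, 0.454]
wrist_force: [0.0, -0.4, -0.2]
finger_gap: 0.992
time: 9.55
ee_pos: [436.5, 148.0, 22.2]
tcp_rot: [0.541, -0.541, 0.455, -0.455]
wrist_force: [-3.4, -1.5, 2.2]
finger_gap: 0.996
time: 9.97
ee_pos: [442.1, 149.0, 21.3]
tcp_rot: [0.541, -0.541, 0.455, -0.455]
wrist_force: [-0.4, 0.4, -0.7]
finger_gap: 0.993
t 9.97 pos [442.1 149.   21.3] R [-127.1  -75.9] jawyaw -1.3989 (lane-rel -0.0040) F [-0.4  0.4 -0.7] gap 0.99
edge along x n 40 yaw -0.0202 at ends 69.4 67.2 res 0.76
edge along y n 40 yaw -0.0143 at ends -62.9 -62.3 res 0.38
```

View pics/top6.png

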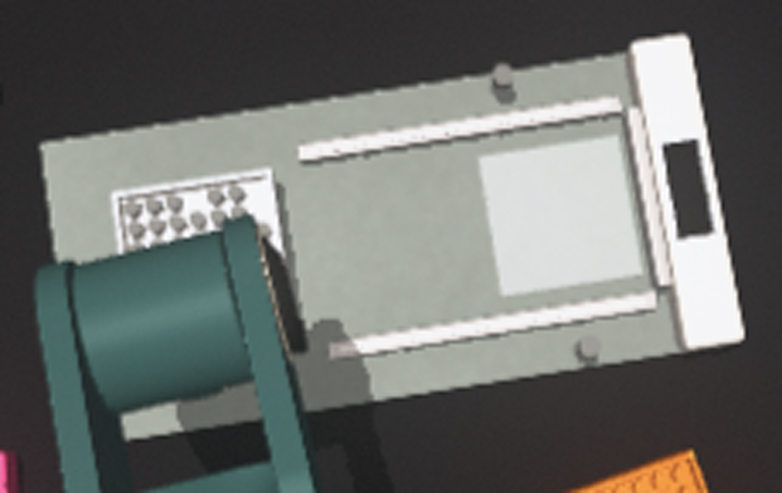

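The box is now square within about 0.015 and roughly centred, with its left rim edge at about 66–68. I'll move round behind it again.

```bash
python3 -m crank '[[[-15,-2.6,0,0,0,0,85],[-30,-5.3,5,0,0,0,85],[-30,-5.3,45,0,0,0,85],[-30,-5.3,85,0,0,0,85],[-30,-5.3,100,0,0,0,85]]]'
python3 -m crank '[[[18,23,0,0,0,0.12,85],[36,46,0,0,0,0.24,85],[54,69,0,0,0,0.36,85],[72,92,0,0,0,0.48,85],[87,115,0,0,0,0.6,85]]]'
python3 -m crank '[[[0,0,0,0,0,0.12,85],[0,0,0,0,0,0.24,85],[0,0,0,0,0,0.36,85],[0,0,0,0,0,0.48,85],[0,0,0,0,0,0.6,85]]]'
python3 -m crank '[[[0,0,0,0,0,0.12,85],[0,0,0,0,0,0.24,85],[0,0,0,0,0,0.36,85],[0,0,0,0,0,0.371,85],[0,0,0,0,0,0.371,85]]]'
python3 - <<'E'
from h import *
report()
c=eyes.capture("top")
edge(c,66,'x',(-150,-75),w=8)
edge(c,-66,'x',(-110,-75),w=8)
edge(c,-62,'y',(-50,55),w=8)
cv2.imwrite("pics/top7.png",cv2.resize(c["img"][115:260,145:375,::-1],None,fx=3.4,fy=3.4,interpolation=cv2.INTER_CUBIC))
E
```

```text
time: 10.43
ee_pos: [413.1, 143.9, 126.5]
tcp_rot: [0.543, -0.539, 0.454, -0.456]
wrist_force: [0.9, 0.5, 1.5]
finger_gap: 0.997
time: 10.85
ee_pos: [500.1, 259.8, 121.1]
tcp_rot: [0.652, -0.652, 0.273, -0.273]
wrist_force: [0.5, -0.1, 1.3]
finger_gap: 0.994
time: 11.27
ee_pos: [499.1, 258.7, 121.1]
tcp_rot: [0.704, -0.704, 0.068, -0.068]
wrist_force: [-0.4, -0.3, 0.0]
finger_gap: 1.001
time: 11.68
ee_pos: [499.0, 258.6, 121.2]
tcp_rot: [0.705, -0.705, -0.06, 0.06]
wrist_force: [-0.6, -0.4, 0.2]
finger_gap: 0.996
t 11.68 pos [499.  258.6 121.2] R [-225.1   -0.7] jawyaw 0.1693 (lane-rel 1.5642) F [-0.6 -0.4  0.2] gap 1.00
edge along x n 40 yaw -0.0005 at ends 68.6 68.5 res 0.45
edge along x n 13 yaw -0.0000 at ends -72.5 -72.5 res 0.00
edge along y n 40 yaw -0.0023 at ends -62.7 -62.4 res 0.44
```

View pics/top7.png

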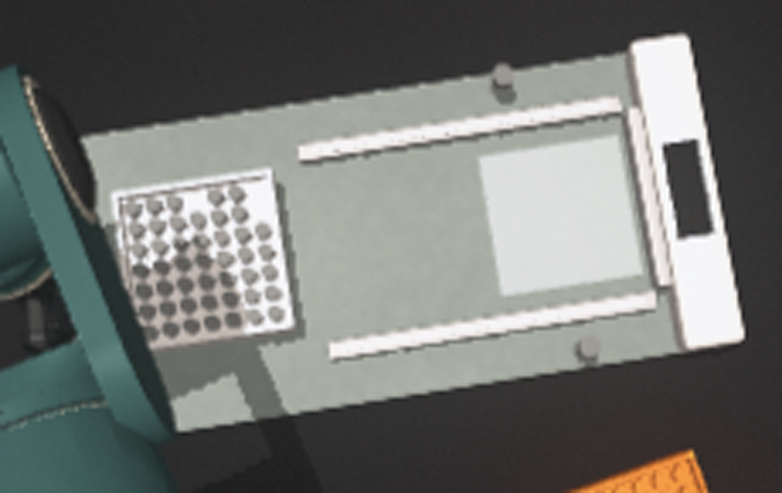

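The box looks square, with front rim corners (271,169) and (296,326). I'll check the lateral position from those, then descend.

```bash
python3 -c "
from h import *
print(top_pts([(271,169),(296,326),(112,192)]).round(1))"
python3 -m crank '[[[0,0,-40,0,0,0.006,85],[0,0,-75,0,0,0.006,85],[0,0,-93,0,0,0.006,85],[0,0,-99,0,0,0.006,85],[0,0,-99,0,0,0.006,85]]]'
python3 -c "from h import *;report()"
```

```text
[[ -62.2   66.3]
 [ -61.3  -63. ]
 [-191.8   67.7]]
time: 12.2
ee_pos: [498.4, 258.3, 21.1]
tcp_rot: [-0.704, 0.705, 0.061, -0.063]
wrist_force: [0.1, 0.4, 0.1]
finger_gap: 0.999
t 12.20 pos [498.4 258.3  21.1] R [-224.9   -1.4] jawyaw 0.1761 (lane-rel 1.5710) F [0.1 0.4 0.1] gap 1.00
```

```bash
python3 -m crank '[[[1.8,-10,0,0,0,0,85],[3.2,-18,0,0,0,0,85],[3.9,-22,0,0,0,0,85],[4.6,-26,0,0,0,0,85],[5.3,-30,0,0,0,0,85]]]'
python3 -m crank '[[[0.9,-5,0,0,0,0,85],[1.8,-10,0,0,0,0,85],[2.7,-15,0,0,0,0,85],[3.2,-18,0,0,0,0,85],[3.6,-20,0,0,0,0,85]]]'
python3 - <<'E'
from h import *
report()
c=eyes.capture("top")
edge(c,66,'x',(-110,-35),w=8)
edge(c,-34,'y',(-50,55),w=10)
cv2.imwrite("pics/top8.png",cv2.resize(c["img"][115:260,145:375,::-1],None,fx=3.4,fy=3.4,interpolation=cv2.INTER_CUBIC))
E
```

```text
time: 12.62
ee_pos: [505.0, 228.4, 23.5]
tcp_rot: [0.705, -0.704, -0.063, 0.062]
wrist_force: [0.0, 3.7, 2.1]
finger_gap: 0.994
time: 13.03
ee_pos: [508.0, 208.2, 22.3]
tcp_rot: [0.704, -0.704, -0.063, 0.063]
wrist_force: [-1.1, 3.3, 2.8]
finger_gap: 0.996
t 13.03 pos [508.  208.2  22.3] R [-173.8   -0.7] jawyaw 0.1777 (lane-rel 1.5726) F [-1.1  3.3  2.8] gap 1.00
edge along x n 40 yaw -0.0098 at ends 68.7 67.9 res 0.49
edge along y n 40 yaw 0.0012 at ends -33.4 -33.6 res 0.48
```

View pics/top8.png

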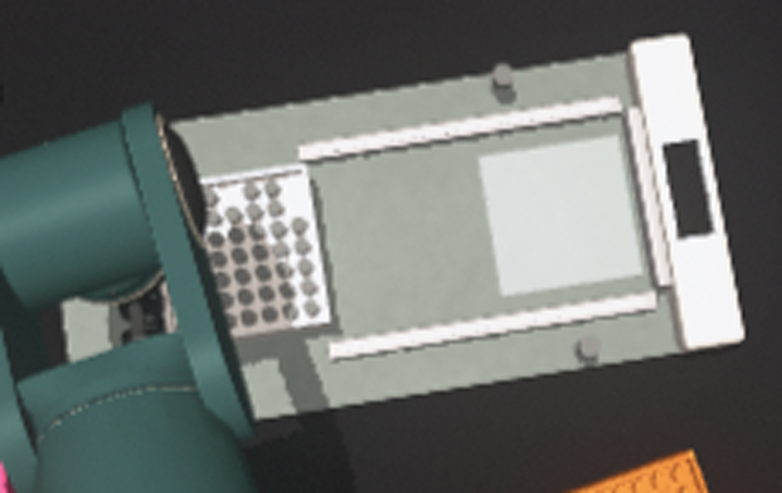

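The box is square, y≈+2 and front edge at -33.5, clear of both rail ends. I'll keep pushing.

```bash
python3 -m crank '[[[0.9,-5,0,0,0,0,85],[1.9,-11,0,0,0,0,85],[3,-17,0,0,0,0,85],[4.1,-23,0,0,0,0,85],[5.1,-29,0,0,0,0,85]]]'
python3 -m crank '[[[1.1,-6,0,0,0,0,85],[2.1,-12,0,0,0,0,85],[3.2,-18,0,0,0,0,85],[4.1,-23,0,0,0,0,85],[4.8,-27,0,0,0,0,85]]]'
python3 - <<'E'
from h import *
report()
c=eyes.capture("top")
edge(c,66,'x',(-40,18),w=8)
edge(c,22,'y',(-50,55),w=10)
cv2.imwrite("pics/top9.png",cv2.resize(c["img"][115:260,145:375,::-1],None,fx=3.4,fy=3.4,interpolation=cv2.INTER_CUBIC))
E
```

```text
time: 13.5
ee_pos: [513.1, 178.8, 22.2]
tcp_rot: [-0.704, 0.704, 0.063, -0.063]
wrist_force: [0.2, 2.8, 0.5]
finger_gap: 0.999
time: 13.92
ee_pos: [517.9, 151.9, 22.2]
tcp_rot: [-0.704, 0.704, 0.063, -0.063]
wrist_force: [0.0, 2.0, -0.5]
finger_gap: 0.993
t 13.92 pos [517.9 151.9  22.2] R [-116.7   -0.8] jawyaw 0.1778 (lane-rel 1.5727) F [ 0.   2.  -0.5] gap 0.99
edge along x n 21 yaw -0.1399 at ends 67.2 59.1 res 1.73
edge along y n 40 yaw 0.0010 at ends 23.1 23.0 res 0.47
```

View pics/top9.png

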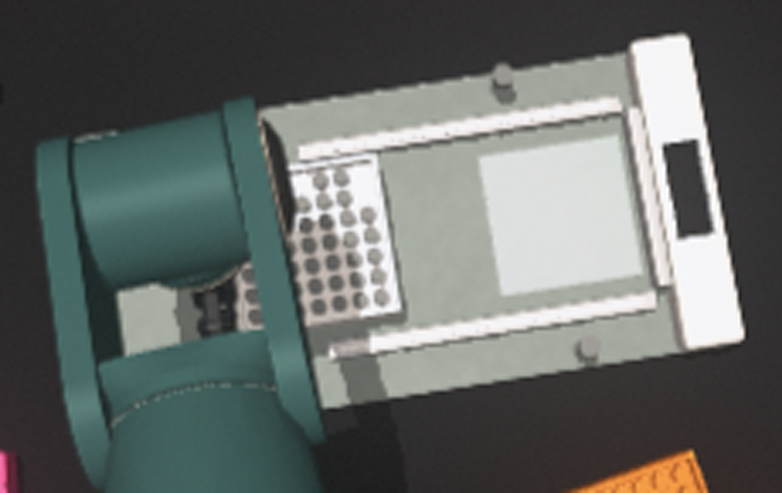

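The front rim corners are (375,153) and (402,312), and the box is inside the rails with clearance on both sides. I'll check y and continue.

```bash
python3 -c "
from h import *
print(top_pts([(375,153),(402,312)]).round(1))"
python3 -m crank '[[[0.9,-5,0,0,0,0,85],[1.9,-11,0,0,0,0,85],[3,-17,0,0,0,0,85],[4.1,-23,0,0,0,0,85],[5.1,-29,0,0,0,0,85]]]'
python3 -m crank '[[[1.1,-6,0,0,0,0,85],[2.1,-12,0,0,0,0,85],[3.2,-18,0,0,0,0,85],[4.1,-23,0,0,0,0,85],[4.8,-27,0,0,0,0,85]]]'
python3 - <<'E'
from h import *
report()
c=eyes.capture("top")
edge(c,80,'y',(-50,55),w=10)
cv2.imwrite("pics/top10.png",cv2.resize(c["img"][115:260,145:375,::-1],None,fx=3.4,fy=3.4,interpolation=cv2.INTER_CUBIC))
E
```

```text
[[ 23.   66.2]
 [ 24.1 -65.1]]
time: 14.43
ee_pos: [523.0, 123.0, 22.3]
tcp_rot: [-0.704, 0.704, 0.063, -0.063]
wrist_force: [-1.0, 0.9, 0.0]
finger_gap: 0.993
time: 14.85
ee_pos: [527.8, 96.0, 22.3]
tcp_rot: [-0.704, 0.704, 0.063, -0.063]
wrist_force: [0.2, 1.0, -0.4]
finger_gap: 0.992
t 14.85 pos [527.8  96.   22.3] R [-59.9  -0.8] jawyaw 0.1778 (lane-rel 1.5727) F [ 0.2  1.  -0.4] gap 0.99
edge along y n 40 yaw 0.0040 at ends 80.3 79.9 res 0.51
```

View pics/top10.png

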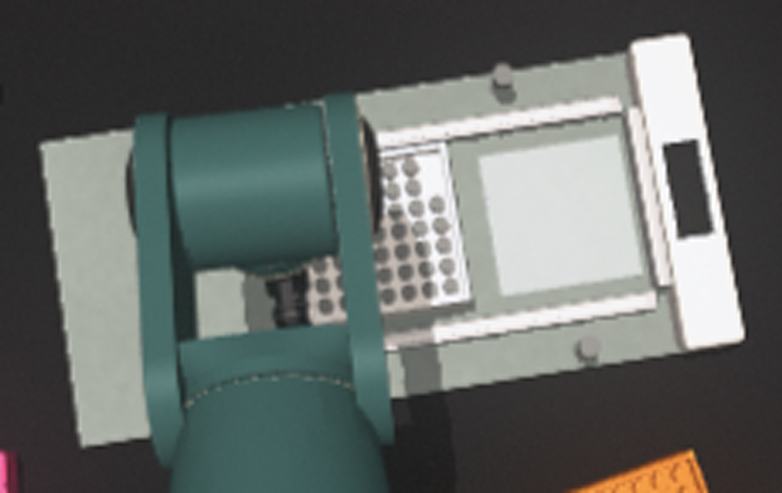

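The box is square and centred, at y≈+0.5. The front rim corners are now (443,142) and (470,300). Continuing.

```bash
python3 -m crank '[[[0.9,-5,0,0,0,0,85],[1.9,-11,0,0,0,0,85],[3,-17,0,0,0,0,85],[4.1,-23,0,0,0,0,85],[5.1,-29,0,0,0,0,85]]]'
python3 -m crank '[[[1.1,-6,0,0,0,0,85],[2.1,-12,0,0,0,0,85],[3.2,-18,0,0,0,0,85],[4.1,-23,0,0,0,0,85],[4.8,-27,0,0,0,0,85]]]'
python3 -m crank '[[[0.9,-5,0,0,0,0,85],[1.9,-11,0,0,0,0,85],[3,-17,0,0,0,0,85],[4.1,-23,0,0,0,0,85],[5.1,-29,0,0,0,0,85]]]'
python3 - <<'E'
from h import *
report()
c=eyes.capture("top"); s=eyes.capture("side")
edge(c,166,'y',(-50,55),w=10)
cv2.imwrite("pics/top11.png",cv2.resize(c["img"][115:260,145:375,::-1],None,fx=3.4,fy=3.4,interpolation=cv2.INTER_CUBIC))
cv2.imwrite("pics/side11.png",cv2.resize(s["img"][120:290,160:330,::-1],None,fx=3.5,fy=3.5,interpolation=cv2.INTER_CUBIC))
E
```

```text
time: 15.32
ee_pos: [532.9, 67.0, 22.3]
tcp_rot: [0.704, -0.704, -0.063, 0.063]
wrist_force: [-0.1, 1.3, -0.1]
finger_gap: 0.996
time: 15.73
ee_pos: [537.7, 40.0, 22.3]
tcp_rot: [-0.704, 0.704, 0.063, -0.063]
wrist_force: [-1.0, 1.9, 0.3]
finger_gap: 0.998
time: 16.15
ee_pos: [542.9, 11.0, 22.3]
tcp_rot: [-0.704, 0.704, 0.063, -0.063]
wrist_force: [0.4, 2.3, -0.3]
finger_gap: 0.997
t 16.15 pos [542.9  11.   22.3] R [26.4 -0.9] jawyaw 0.1780 (lane-rel 1.5729) F [ 0.4  2.3 -0.3] gap 1.00
edge along y n 3 yaw -1.1330 at ends -53.9 170.4 res 1.03
```

View pics/top11.png

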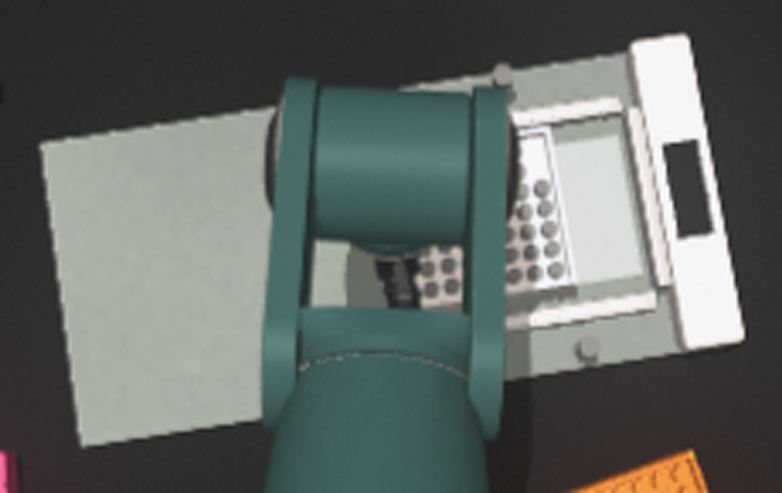

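View pics/side11.png

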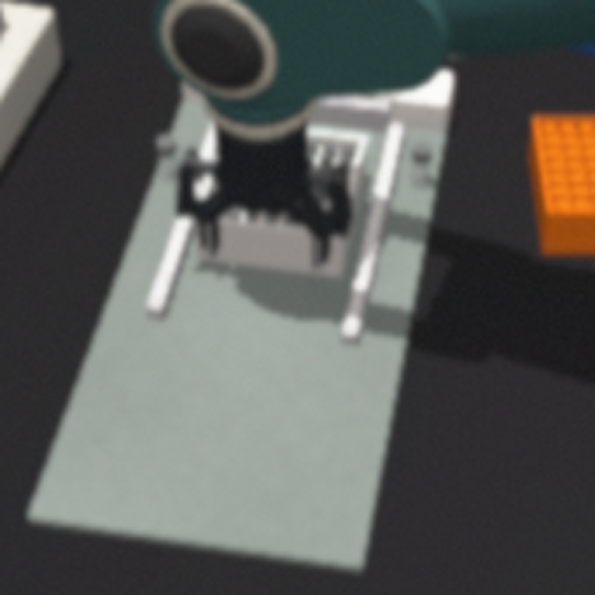

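The front rim corners are (549,127) and (577,285), and the side view shows the box parallel between the rails. Now a slower approach to the stop.

```bash
python3 -c "
from h import *
print(top_pts([(549,127),(577,285)]).round(1))"
python3 -m crank '[[[0.9,-5,0,0,0,0,85],[1.9,-11,0,0,0,0,85],[3,-17,0,0,0,0,85],[4.1,-23,0,0,0,0,85],[5.1,-29,0,0,0,0,85]]]'
python3 -m crank '[[[0.9,-5,0,0,0,0,85],[1.8,-10,0,0,0,0,85],[2.7,-15,0,0,0,0,85],[3.2,-18,0,0,0,0,85],[3.7,-21,0,0,0,0,85]]]'
python3 -m crank '[[[0.4,-2,0,0,0,0,85],[0.7,-4,0,0,0,0,85],[1.1,-6,0,0,0,0,85],[1.4,-8,0,0,0,0,85],[1.6,-9,0,0,0,0,85]]]'
python3 - <<'E'
from h import *
report()
c=eyes.capture("top"); s=eyes.capture("side")
cv2.imwrite("pics/top12.png",cv2.resize(c["img"][115:240,245:375,::-1],None,fx=4.5,fy=4.5,interpolation=cv2.INTER_CUBIC))
E
```

```text
[[165.9  65.4]
 [166.2 -65.6]]
time: 16.72
ee_pos: [547.9, -18.0, 22.3]
tcp_rot: [-0.704, 0.704, 0.063, -0.063]
wrist_force: [-0.5, 1.2, -0.3]
finger_gap: 1.0
time: 17.13
ee_pos: [551.6, -38.8, 22.3]
tcp_rot: [0.704, -0.704, -0.063, 0.063]
wrist_force: [-0.1, 0.7, -0.3]
finger_gap: 0.993
time: 17.55
ee_pos: [553.2, -47.6, 22.3]
tcp_rot: [-0.704, 0.704, 0.063, -0.063]
wrist_force: [-0.2, 1.3, -0.4]
finger_gap: 0.994
t 17.55 pos [553.2 -47.6  22.3] R [85.8 -1. ] jawyaw 0.1781 (lane-rel 1.5730) F [-0.2  1.3 -0.4] gap 0.99
```

View pics/top12.png

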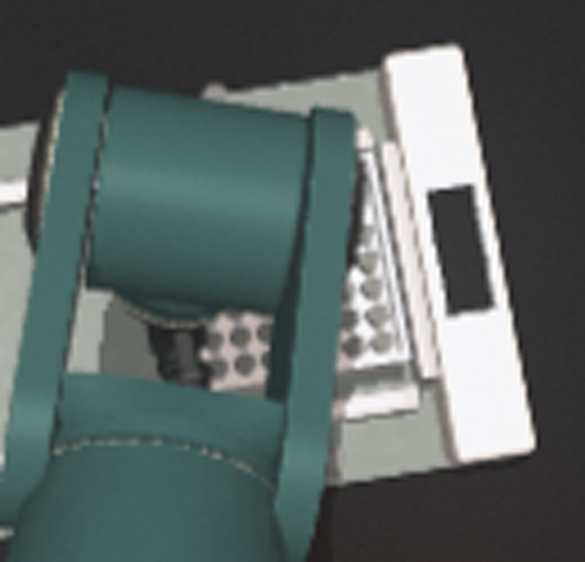

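The front rim is close to the stop: rim corner at about (410,360), stop face at about (420,378). I'll creep in and watch the force.

```bash
python3 -m crank '[[[0.2,-1,0,0,0,0,85],[0.35,-2,0,0,0,0,85],[0.5,-3,0,0,0,0,85],[0.7,-4,0,0,0,0,85],[0.9,-5,0,0,0,0,85]]]'
python3 -m crank '[[[0.1,-0.5,0,0,0,0,85],[0.2,-1,0,0,0,0,85]]]'
python3 -c "from h import *;report()"
python3 -m crank '[[[0.1,-0.5,0,0,0,0,85],[0.2,-1,0,0,0,0,85]]]'
python3 -c "from h import *;report()"
```

```text
time: 18.07
ee_pos: [554.1, -52.4, 22.4]
tcp_rot: [0.704, -0.704, -0.063, 0.063]
wrist_force: [-0.6, 1.8, 1.0]
finger_gap: 0.995
time: 18.23
ee_pos: [554.3, -53.4, 22.4]
tcp_rot: [0.704, -0.704, -0.063, 0.063]
wrist_force: [-1.2, 3.4, 1.5]
finger_gap: 0.991
t 18.23 pos [554.3 -53.4  22.4] R [91.8 -0.9] jawyaw 0.1780 (lane-rel 1.5729) F [-1.2  3.4  1.5] gap 0.99
time: 18.4
ee_pos: [554.5, -54.4, 22.4]
tcp_rot: [0.704, -0.704, -0.063, 0.063]
wrist_force: [-0.8, 2.8, 2.1]
finger_gap: 0.995
t 18.40 pos [554.5 -54.4  22.4] R [92.8 -0.9] jawyaw 0.1780 (lane-rel 1.5729) F [-0.8  2.8  2.1] gap 1.00
```

```bash
python3 -m crank '[[[0.1,-0.5,0,0,0,0,85]]]'
python3 -m crank '[[[0,0,0,0,0,0,85]]]'
python3 -c "
from h import *;report()
c=eyes.capture('top')
cv2.imwrite('pics/top13.png',cv2.resize(c['img'][115:240,245:375,::-1],None,fx=4.5,fy=4.5,interpolation=cv2.INTER_CUBIC))"
```

```text
time: 18.48
ee_pos: [554.6, -54.9, 22.4]
tcp_rot: [0.704, -0.704, -0.063, 0.063]
wrist_force: [-1.1, 3.6, 1.9]
finger_gap: 0.995
time: 18.57
ee_pos: [554.6, -55.0, 22.4]
tcp_rot: [-0.704, 0.704, 0.063, -0.063]
wrist_force: [0.1, 2.0, 2.4]
finger_gap: 0.993
t 18.57 pos [554.6 -55.   22.4] R [93.4 -0.9] jawyaw 0.1780 (lane-rel 1.5729) F [0.1 2.  2.4] gap 0.99
```

View pics/top13.png

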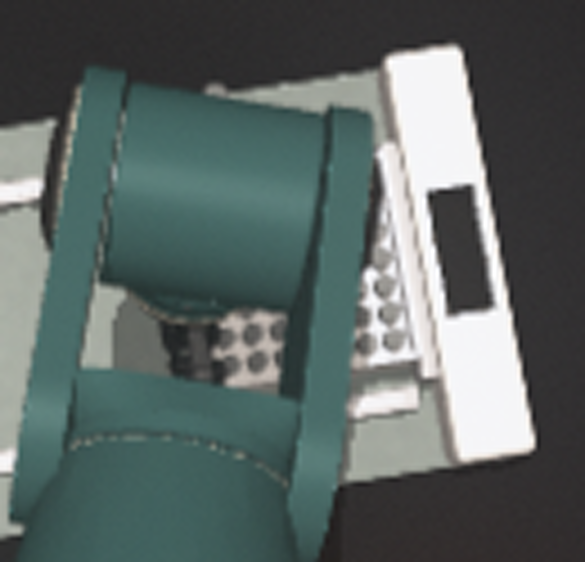

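The rim's front edge is now practically at the stop's face, at about (420,350). I'll close the last bit in half-millimetre steps until the force rises.

```bash
for i in 1 2; do :; done
python3 -m crank '[[[0.1,-0.5,0,0,0,0,85],[0.1,-0.5,0,0,0,0,85]]]'
python3 -c "from h import *;report()"
python3 -m crank '[[[0.1,-0.5,0,0,0,0,85],[0.1,-0.5,0,0,0,0,85]]]'
python3 -c "from h import *;report()"
```

```text
time: 18.78
ee_pos: [554.7, -55.4, 22.3]
tcp_rot: [0.704, -0.704, -0.063, 0.063]
wrist_force: [-1.0, 1.9, 1.2]
finger_gap: 0.997
t 18.78 pos [554.7 -55.4  22.3] R [93.8 -0.9] jawyaw 0.1780 (lane-rel 1.5729) F [-1.   1.9  1.2] gap 1.00
time: 18.95
ee_pos: [554.8, -55.9, 22.3]
tcp_rot: [0.704, -0.704, -0.063, 0.063]
wrist_force: [-0.5, 2.9, 2.8]
finger_gap: 0.996
t 18.95 pos [554.8 -55.9  22.3] R [94.3 -0.9] jawyaw 0.1779 (lane-rel 1.5728) F [-0.5  2.9  2.8] gap 1.00
```

```bash

python3 -m crank '[[[0.1,-0.5,0,0,0,0,85],[0.1,-0.5,0,0,0,0,85]]]'
python3 -m crank '[[[0.1,-0.5,0,0,0,0,85],[0.1,-0.5,0,0,0,0,85]]]'
python3 -c "from h import *;report()"
```

```text
time: 19.12
ee_pos: [554.8, -55.9, 22.3]
tcp_rot: [0.705, -0.704, -0.063, 0.063]
wrist_force: [-1.4, 7.2, 3.2]
finger_gap: 0.995
time: 19.28
ee_pos: [554.9, -56.0, 22.3]
tcp_rot: [0.705, -0.704, -0.063, 0.063]
wrist_force: [-1.0, 12.8, 3.6]
finger_gap: 0.993
t 19.28 pos [554.9 -56.   22.3] R [94.4 -0.7] jawyaw 0.1777 (lane-rel 1.5726) F [-1.  12.8  3.6] gap 0.99
```

The box is firmly against the stop: the force rose from 3 to 12.8 N and the motion stalled. I'll draw straight back, then lift clear.

```bash

python3 -m crank '[[[-0.2,1,0,0,0,0,85],[-0.7,4,0,0,0,0,85],[-1.8,10,0,0,0,0,85],[-4.4,25,0,0,0,0,85],[-7,40,2,0,0,0,85]]]'
python3 -m crank '[[[-4,20,20,0,0,0,85],[-7,40,50,0,0,0,85],[-10,60,85,0,0,0,85],[-12,80,120,0,0,0,85],[-15,100,155,0,0,0,85]]]'
python3 -m crank '[[[-10,38,0,0,0,0,85],[-20,76,0,0,0,0,85],[-30,114,0,0,0,0,85],[-35,130,0,0,0,0,85],[-35,130,0,0,0,0,85]]]'
python3 - <<'E'
from h import *
report()
c=eyes.capture("top"); s=eyes.capture("side")
edge(c,64,'x',(120,215),w=8)
edge(c,105,'y',(-50,50),w=8,thr=-1)
cv2.imwrite("pics/top14.png",cv2.resize(c["img"][115:240,245:375,::-1],None,fx=4.5,fy=4.5,interpolation=cv2.INTER_CUBIC))
cv2.imwrite("pics/side14.png",cv2.resize(s["img"][120:220,190:310,::-1],None,fx=5,fy=5,interpolation=cv2.INTER_CUBIC))
E
```

```text
time: 19.7
ee_pos: [547.5, -16.5, 23.8]
tcp_rot: [-0.704, 0.704, 0.062, -0.063]
wrist_force: [0.8, 0.6, -0.4]
finger_gap: 0.996
time: 20.12
ee_pos: [532.3, 84.2, 180.9]
tcp_rot: [-0.704, 0.704, 0.063, -0.063]
wrist_force: [1.7, 0.1, 0.2]
finger_gap: 0.992
time: 20.53
ee_pos: [496.6, 216.2, 179.2]
tcp_rot: [0.704, -0.704, -0.064, 0.064]
wrist_force: [0.9, -0.6, -0.4]
finger_gap: 0.994
t 20.53 pos [496.6 216.2 179.2] R [-183.8  -10.5] jawyaw 0.1813 (lane-rel 1.5762) F [ 0.9 -0.6 -0.4] gap 0.99
edge along x n 26 yaw -0.0842 at ends 66.4 58.3 res 4.27
edge along y n 40 yaw 0.0003 at ends 104.5 104.5 res 0.49
```

View pics/top14.png

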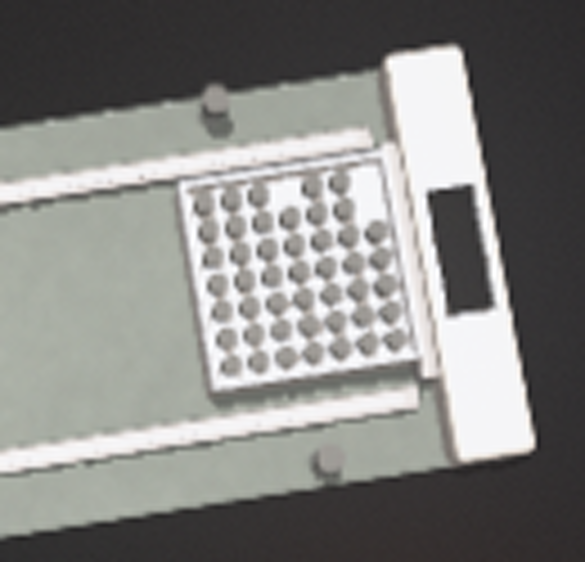

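View pics/side14.png

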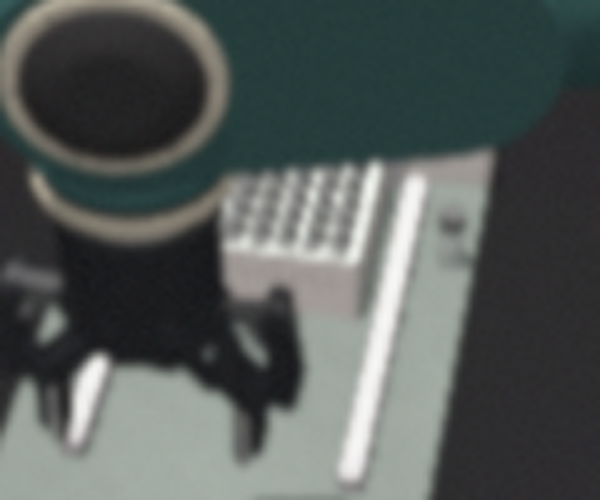

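The top view shows the box flush against the stop, with rim corners (180,183), (380,152), (416,360) and (212,391), and gaps to both rails. I'll do a last check on those corners and hand in.

```bash
python3 - <<'E'
from h import *
boxfit(top_pts([(180,183),(380,152),(416,360),(212,391)],x0=245,f=4.5))
c=eyes.capture("top"); edge(c,-66,'x',(120,215),w=5)
from cell import ticket
print(ticket.hand_in())
E
```

```text
corners [[105.7, 65.5], [230.3, 65.5], [229.2, -64.8], [103.8, -64.2]] centre [167.3   0.5] rect [167.1   0.7] [130.7 125.4] yaw -0.003Traceback (most recent call last):
  File "<stdin>", line 3, in <module>
  File "h.py", line 59, in edge
    f=cv2.fitLine(pts,cv2.DIST_HUBER,0,.01,.01).ravel();
      ~~~~~~~~~~~^^^^^^^^^^^^^^^^^^^^^^^^^^^^^^
cv2.error: OpenCV(4.12.0) /io/opencv/modules/imgproc/src/linefit.cpp:618: error: (-215:Assertion failed) npoints2 >= 0 || npoints3 >= 0 in function 'fitLine'
```

The back edge at about 104.7 puts the box at x≈170, with y≈+0.5 and yaw≈0. The script crashed in an extra edge check before it handed in, so I hand in now.

```bash
python3 -c "
from cell import ticket
print(ticket.hand_in())"
```

```text
the job is handed in; nothing more can be done
None
```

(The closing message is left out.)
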